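Set up the storage carousel

TASK

Get the kitchen carousel ready: nest all the wooden boxes that are there, open side up and largest first, in the middle of the turntable, and slide the blue handle fully down onto the post until the orange catch snaps out through a window. Once both are done, take the handle and turn the loaded turntable one full turn anticlockwise (seen from above), back to where it started, with boxes nested and handle still locked on at the end; leave the lamps, cartons and tape where they are.

Things in the scene. Friction and masses are not known exactly. Their poses are not given: they have to be found in the camera images.
- turntable_mid (a point): round wooden turntable, 296 mm across, its top 30 mm above the counter, with a round black mat 190 mm across in its middle, on a fixed plinth. This point is the centre of the mat, on the axis, level with the disc's top; its x axis points to the foot of the post and turns with the disc
- turntable (a joint): angle of the turntable in rad: 0 at the start, grows anticlockwise seen from above, counts on past a full turn (6.28), no stops; slight friction (about 0.5 N at the post), stays where it is left
- post_foot (a point): foot of the upright aluminium post on the turntable's rim, 125 mm from the axis: 22 mm square, 60 mm tall with a 12 mm conical tip. The point lies on the post's axis on top of its round steel collar, 38 mm above the counter, on which the handle comes to rest. The post swivels freely about its own axis. The x axis points out of the face with the orange catch
- catch (a joint): orange sprung catch in the post's +x face, 22 to 41 mm above the collar, sloped so that a tube sliding down pushes it in: 0 = out (7 mm proud of the face), up to 0.009 m = pressed in; spring about 4 N, some 10 N of push on the tube to pass it. It snaps back to 0 when the handle is fully down with a window before it
- handle_mid (a point): centre (half-way up) of the loose blue handle, a square tube 36x36 mm, 130 mm tall, standing upright, open end down; z up. The upper half is solid: the grip. Bore 26 mm square, 68 mm deep. Windows for the catch go through the +x and -x walls only, so its x axis must lie along the post's x axis, either way round (within about 8 degrees to slide on). Fully down, this point is 65 mm above the collar
- box_xl_mid (a point): open square wooden storage box 132x132 mm, 64 mm high, walls and floor 8 mm thick (inside 116 mm square); stands open side up. This point is its centre, half-way up (32 mm above its underside); x and y along its sides. May be absent. Nested in the full set its underside is 0 mm above the turntable
- box_l_mid (a point): open square wooden storage box 104x104 mm, 64 mm high, walls and floor 8 mm thick (inside 88 mm square); stands open side up. This point is its centre, half-way up (32 mm above its underside); x and y along its sides. May be absent. Nested in the full set its underside is 8 mm above the turntable
- box_m_mid (a point): open square wooden storage box 76x76 mm, 64 mm high, walls and floor 8 mm thick (inside 60 mm square); stands open side up. This point is its centre, half-way up (32 mm above its underside); x and y along its sides. May be absent. Nested in the full set its underside is 16 mm above the turntable
- box_s_mid (a point): open square wooden storage box 48x48 mm, 64 mm high, walls and floor 8 mm thick (inside 32 mm square); stands open side up. This point is its centre, half-way up (32 mm above its underside); x and y along its sides. May be absent. Nested in the full set its underside is 24 mm above the turntable
- handle: the handle again; origin at the centre of its open lower end, axes as before. Walls 5 mm thick; each window is 17 mm wide and reaches from 18 to 41 mm above the open end
- box_xl: the 132 mm box again; origin at the centre of its underside
- box_l: the 104 mm box again; origin at the centre of its underside
- box_m: the 76 mm box again; origin at the centre of its underside
- box_s: the 48 mm box again; origin at the centre of its underside
- spare_bulb: bystander, to be left alone: white spare lamp, 51 mm wide, 58 mm high; origin under its centre
- lamp_carton_a: bystander, to be left alone: printed lamp carton, 56x56x66 mm; origin under its centre
- lamp_carton_b: bystander, to be left alone: second printed lamp carton, 56x56x66 mm; origin under its centre
- black_tape: bystander, to be left alone: roll of black tape, 55 mm wide, 19 mm high, lying flat; origin under its centre
There are look-alikes about, which are no part of the job. Leave any red look-alike of the handle alone.

How it is judged:
On the way, in this order (a step that is already met when the one before it is completed fails the run):
1. every box nested in the middle of the turntable and the handle clicked onto its post (either first), before the turntable has been turned (horizontal distance between box_xl_mid and turntable_mid below 0.03 m and z of box_xl_mid in the frame of turntable_mid below 0.037 m and angle between each of box_xl_mid, box_l_mid, box_m_mid, box_s_mid, handle_mid's own z axis and vertical below 0.12 rad and horizontal distance between box_l_mid and turntable_mid below 0.04 m and z of box_l_mid in the frame of turntable_mid below 0.045 m and horizontal distance between box_m_mid and turntable_mid below 0.06 m and z of box_m_mid in the frame of turntable_mid below 0.053 m and horizontal distance between box_s_mid and turntable_mid below 0.08 m and z of box_s_mid in the frame of turntable_mid below 0.061 m and horizontal distance between each of box_l_mid, box_m_mid, box_s_mid and box_xl_mid below 0.055 m and horizontal distance between each of box_m_mid, box_s_mid and box_l_mid below 0.055 m and horizontal distance between box_s_mid and box_m_mid below 0.055 m and horizontal distance between handle_mid and post_foot below 0.006 m and z of handle_mid in the frame of post_foot below 0.07 m and value of joint catch below 0.0015 m and value of joint turntable between -0.6 and 0.6 rad), for 0.2 s.
2. the turntable is being turned anticlockwise by the handle: past 90 degrees, the fingers on the handle (horizontal distance between handle_mid and post_foot below 0.006 m and z of handle_mid in the frame of post_foot below 0.07 m and angle between handle_mid's own z axis and vertical below 0.12 rad and value of joint catch below 0.0015 m and value of joint turntable between 1.57 and 5 rad and contact force between the fingers and handle above 0.1 N).
3. the turntable has gone a full turn (at least 343 degrees) (value of joint turntable above 5.98 rad), for 0.1 s.
At the end, for the whole second after the job is handed in: Boxes upright, nested (centres within 55 mm, at most 5 mm above 0, 8, 16, 24 mm over the disc), within 30, 40, 60, 80 mm of the axis by size; handle upright, within 6 mm of the post axis, at most 5 mm above the collar, catch under 1.5 mm in; turntable at 5.98 to 6.58 rad; all at rest (horizontal distance between box_xl_mid and turntable_mid below 0.03 m and z of box_xl_mid in the frame of turntable_mid below 0.037 m and angle between each of box_xl_mid, box_l_mid, box_m_mid, box_s_mid, handle_mid's own z axis and vertical below 0.12 rad and horizontal distance between box_l_mid and turntable_mid below 0.04 m and z of box_l_mid in the frame of turntable_mid below 0.045 m and horizontal distance between box_m_mid and turntable_mid below 0.06 m and z of box_m_mid in the frame of turntable_mid below 0.053 m and horizontal distance between box_s_mid and turntable_mid below 0.08 m and z of box_s_mid in the frame of turntable_mid below 0.061 m and horizontal distance between each of box_l_mid, box_m_mid, box_s_mid and box_xl_mid below 0.055 m and horizontal distance between each of box_m_mid, box_s_mid and box_l_mid below 0.055 m and horizontal distance between box_s_mid and box_m_mid below 0.055 m and horizontal distance between handle_mid and post_foot below 0.006 m and z of handle_mid in the frame of post_foot below 0.07 m and value of joint catch below 0.0015 m and value of joint turntable between 5.98 and 6.58 rad and velocity of joint turntable between -0.05 and 0.05 rad/s and linear speed of each of box_xl, box_l, box_m, box_s, handle below 0.03 m/s); the robot touches nothing.
It fails at once if a lamp, carton or roll of tape is pushed more than 50 mm (distance of any of spare_bulb, lamp_carton_a, lamp_carton_b, black_tape from where it was at the start of the episode above 0.05 m).
Of box_xl, box_l, box_m, box_s only 2 to 4 are there at a start; the rules pass over those that are not, and their reading is None.
At some moment in a run one of box_xl, box_l, box_m, box_s may be knocked a few centimetres aside while the robot is not near it.
It also fails if it takes over 210 s, if anything falls off the work surface, if the arm or the gripper's body presses on something with over 40 N, if the wrist force passes 120 N, or if a joint passes its speed limit or range.

ROBOT

A 6-joint arm with a two-finger parallel gripper is mounted at the origin on a cart in front of the work surface, level with it; the furniture and walls round the work are solid. World frame = base frame: x ahead of the robot, y to its left, z up, the work surface at z = 0. Lengths are in m, angles in rad, forces in N, time in s.
With the tool pointing down it reaches from about 0.325 to 0.775 m from the base axis. Payload 5.5 kg.
Tool frame: the origin (TCP) lies between the finger pads; the fingertips stand 8 mm ahead of it and the grasp point (between the pads) lies 11 mm behind it (tcp_to_tips is the distance from the TCP to the fingertips, in m); z points along the fingers, y is the line along which they close (so a half turn about z gives the same grasp; the last joint's range is limited). The gripper opens to 88 mm and grips with 3 to 60 N. Pads are 20 mm wide; open, the fingers measure 115 mm over their backs; the gripper's body (75 mm by 178 mm) begins 61 mm behind the grasp point.
Start: joints at [1.067, 0.091, 1.231, -0, 1.82, -0.057], TCP at [0.259, 0.541, 0.231] pointing down, gripper open.
Joint ranges: [-2.87, 2.87], [-0.86, 2.18], [0.17, 2.46], [-1.51, 4.65], [0.06, 2.69], [-2.65, 2.65]. Speed limits (rad/s): [2.57, 2.57, 3.01, 3.14, 3.14, 3.14].

INTERFACE

Orientations are given as a unit quaternion [w, x, y, z].
In Python, from bench import * gives the robot as it stands. Calls block until the motion is done:
- move_to(position, orientation): joint-space move of the TCP to a pose.
- move_l(position, speed=0.15, orientation=None): straight line of the TCP; orientation=None keeps the orientation; speed is the mean speed in m/s.
- movej(angles): joint-space move.
- gripper_open() and close(): open the fingers fully, or close them until they stop; the grip force is fixed at half the most.
- hold(seconds).
- inverse_kinematics(position, orientation): joint angles nearest the present ones, or None.
- state(): the state.
- get_image(name): name is "scene" or "top"; returns a dict with "frame" (400x640x3 uint8, blue, green, red), "depth" (400x640 float32, m along the optical axis (not along the pixel's ray), 0 where there is no reading), "camera_matrix" (3x3 intrinsics, pixels), "view" (4x4, takes a point from world to camera coordinates). Camera axes: x right, y up, looking along -z (the intrinsics and any distortion apply to the point x, -y, -z); pixel columns grow to the right and rows downward; lengths in m; the calibration is good to about 2 mm. A picture is of the moment at which its call begins.
A pose or a line that the arm cannot do raises IKError and nothing moves.
- job_done(): hands the job in; it is judged then, once.
The state is a dict: "time": time; "joint_pos": joint angles; "dq": joint speeds; "joint_torque": joint torques, N m; "ee_pos": TCP position; "ee_rot": TCP orientation; "ft_force": force on the tool from outside, world axes, zero at the start; "moment": the same for the moment, N m; "finger_gap": finger opening in m; "finger_force": force on a finger pad.
Only numpy, scipy, OpenCV 4.12 (cv2) and the standard library are available. Lean on these libraries where they do the work, as an engineer would, in place of code of your own. Each camera call takes 0.05 s, during which the arm holds its last target. There are 200 camera calls.

## Working session

There is one attempt and no reset: what is moved stays moved. The work goes in short steps, each a Python script; the robot and the scene stay as the last script left them, time stands still between calls to the robot, and variables do not carry over. Pictures are saved under pics/ and viewed, at most 14 in all, crops included, and the job is handed in when it is done.

```bash
ls; mkdir -p pics
python3 - <<'E'
from bench import *
import cv2,numpy as np
for n in("scene","top"):
    d=get_image(n); cv2.imwrite(f"pics/{n}0.png",d["frame"]); np.savez(f"{n}0.npz",**{k:np.array(v) for k,v in d.items()})
    v=np.array(d["view"]); print(n,np.round(-v[:3,:3].T@v[:3,3],3),np.round(d["camera_matrix"],1).tolist(),d.keys())
print(state())
E
```

```text
pics
scene [ 0.136 -0.889  0.713] [[388.3, 0.0, 317.6], [0.0, 388.3, 196.3], [0.0, 0.0, 1.0]] dict_keys(['frame', 'depth', 'camera_matrix', 'view'])
top [ 0.241 -0.026  1.444] [[415.7, 0.0, 325.7], [0.0, 415.7, 202.7], [0.0, 0.0, 1.0]] dict_keys(['frame', 'depth', 'camera_matrix', 'view'])
{'time': 0.1, 'joint_pos': array([ 1.06730363e+00,  9.17991632e-02,  1.23174944e+00,  9.97313890e-06,
        1.81979634e+00, -5.67048872e-02]), 'dq': array([-0.00140555, -0.002535  , -0.00317499, -0.00101648, -0.00080385,
       -0.0001899 ]), 'joint_torque': array([ 2.23919793e-03, -4.47857559e+01, -4.07569849e+01,  7.00377091e-02,
        2.84179172e-02, -1.46906496e-04]), 'ee_pos': array([0.25912477, 0.54088709, 0.22961965]), 'ee_rot': array([-2.46856164e-04,  2.21539185e-01,  9.75151076e-01, -8.40663282e-04]), 'ft_force': array([ 0.0486504 , -0.35317456,  0.42312351]), 'moment': array([-0.0252735 , -0.03107844,  0.04918123]), 'finger_force': 0.0, 'finger_gap': 0.08757755915746492}
```

View pics/scene0.png

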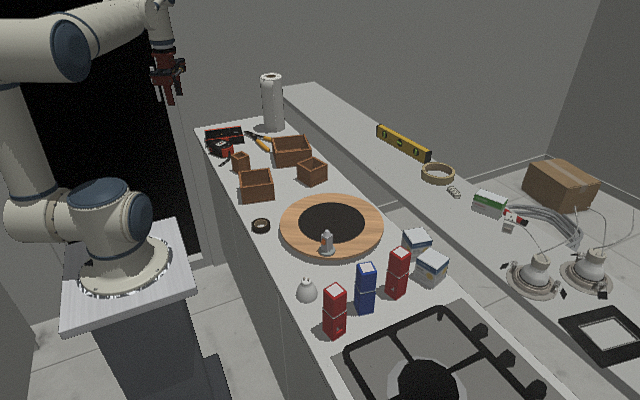

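View pics/top0.png

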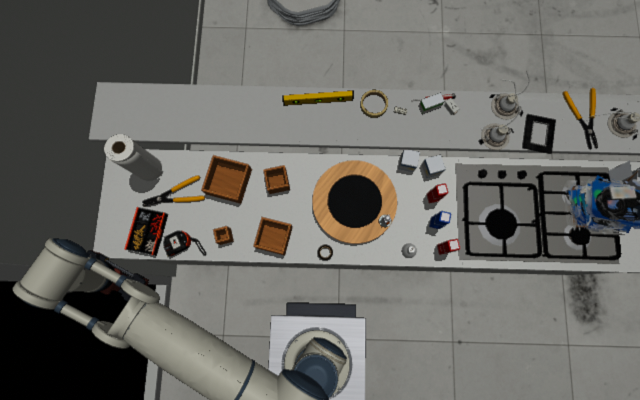

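Candidates for the handle, in top pixels: red tubes at (436,192) and (447,246), and the blue one at (440,218). I choose the blue one. The brown boxes are at (227,178) XL, (273,236) L, (277,180) M and (222,235) S. The post is at (385,221), the tape at (325,253), the bulb at (409,250), and the cartons at (409,158) and (432,166).

```bash
cat > vis.py <<'E'
import cv2,numpy as np
def cloud(d):
    K=np.array(d["camera_matrix"]);V=np.array(d["view"]);Z=np.array(d["depth"]).astype(float)
    v,u=np.mgrid[:400,:640]
    p=np.stack([(u-K[0,2])/K[0,0]*Z,-(v-K[1,2])/K[1,1]*Z,-Z],-1)
    w=(p-V[:3,3])@V[:3,:3]; w[Z<=0]=np.nan
    return w
def project(d,P):
    K=np.array(d["camera_matrix"]);V=np.array(d["view"])
    c=np.atleast_2d(P)@V[:3,:3].T+V[:3,3]; c=c*[1,-1,-1]; q=c@K.T
    return q[:,:2]/q[:,2:]
def rect(P):
    (c,s,a)=cv2.minAreaRect((P[:,:2]*1000).astype(np.float32)); a=(a+45)%90-45
    return np.round([c[0]/1000,c[1]/1000],4),np.round(s,1),round(a,1)
def brown(d):
    h=cv2.cvtColor(np.array(d["frame"]),cv2.COLOR_BGR2HSV)
    return (h[...,0]<16)&(h[...,1]>90)&(h[...,2]>30)
def blue(d):
    h=cv2.cvtColor(np.array(d["frame"]),cv2.COLOR_BGR2HSV)
    return (abs(h[...,0].astype(int)-115)<12)&(h[...,1]>110)
def comps(m,mn=15):
    n,l,s,c=cv2.connectedComponentsWithStats(m.astype(np.uint8),connectivity=8)
    return [(l==i) for i in range(1,n) if s[i,4]>=mn]
E
python3 - <<'E'
from vis import *
T=dict(np.load("top0.npz"));S=dict(np.load("scene0.npz"))
for n,d in(("top",T),("scene",S)):
    w=cloud(d)
    reg=(w[...,0]>.2)&(w[...,0]<.8)&(w[...,1]>-.5)&(w[...,1]<.7)
    for c in comps(brown(d)&reg&(w[...,2]>.052)&(w[...,2]<.072),10):
        P=w[c];v,u=np.nonzero(c); print(n,"brown",len(P),(int(u.mean()),int(v.mean())),rect(P),np.round(np.nanmedian(P[:,2]),4))
    for c in comps(blue(d)&reg&(w[...,2]>.02),10):
        P=w[c];v,u=np.nonzero(c);t=P[P[:,2]>np.nanmax(P[:,2])-.012];print(n,"blue",len(P),(int(u.mean()),int(v.mean())),rect(P),"zmax",np.nanmax(P[:,2]),rect(t))
    for nm,zl,zh,box in(("disc",.024,.036,(.2,.8,-.35,.1)),("post",.06,.12,(.2,.8,-.16,.1)),("all tall",.04,.2,(.2,.75,-.5,.1))):
        m=(w[...,2]>zl)&(w[...,2]<zh)&(w[...,0]>box[0])&(w[...,0]<box[1])&(w[...,1]>box[2])&(w[...,1]<box[3])
        for c in comps(m,8):
            P=w[c];v,u=np.nonzero(c);print(n,nm,len(P),(int(u.mean()),int(v.mean())),rect(P),"z",np.round([np.median(P[:,2]),P[:,2].max()],3))
big=lambda f,r0,r1,c0,c1,k:cv2.resize(f[r0:r1,c0:c1],None,fx=k,fy=k,interpolation=cv2.INTER_CUBIC)
a=big(S["frame"],215,345,285,445,5)[:600,:800]
cv2.imwrite("pics/c1.png",cv2.resize(a,(640,520)))
b=big(T["frame"],150,265,375,460,5); cv2.imwrite("pics/c2.png",b)
E
```

```text
top brown 387 (224, 177) (array([0.6077, 0.3339]), array([131.4, 131.5]), -14.0) 0.0626
top brown 196 (275, 178) (array([0.6125, 0.1595]), array([77.3, 75.5]), 13.5) 0.0629
top brown 20 (432, 195) (array([ 0.5615, -0.3773]), array([33.9, 11.2]), 35.7) 0.061
top brown 281 (272, 235) (array([0.4121, 0.1615]), array([103. , 102.5]), -12.6) 0.0631
top brown 123 (221, 234) (array([0.4104, 0.3313]), array([46.2, 46.8]), 18.0) 0.0628
top brown 11 (442, 246) (array([ 0.3879, -0.4055]), array([22.9,  2.1]), 12.9) 0.0647
top blue 148 (437, 220) (array([ 0.476 , -0.3972]), array([36.5, 34. ]), -14.0) zmax 0.1333901717740361 (array([ 0.4722, -0.3927]), array([42.7, 25.1]), 39.2)
top disc 5124 (353, 200) (array([ 0.5452, -0.1137]), array([292.4, 292.8]), 0.9) z [0.03  0.036]
top disc 13 (408, 167) (array([ 0.6663, -0.3043]), array([38.8,  3.4]), -11.7) z [0.029 0.035]
top disc 62 (408, 249) (array([ 0.3793, -0.3042]), array([37.3, 38.6]), -1.2) z [0.031 0.036]
top post 1231 (331, 134) (array([ 0.7553, -0.0299]), array([ 88.7, 259.6]), 0.0) z [0.117 0.12 ]
top post 9 (331, 122) (array([ 0.795 , -0
[... 2753 characters left out ...]
ll 1186 (424, 251) (array([ 0.6819, -0.3542]), array([153. ,  75.3]), -8.5) z [0.065 0.07 ]
scene all tall 222 (326, 240) (array([ 0.4759, -0.2282]), array([20.9, 28.3]), -25.4) z [0.073 0.1  ]
scene all tall 785 (398, 266) (array([ 0.57  , -0.3963]), array([37.6, 38.2]), 15.2) z [0.097 0.133]
scene all tall 801 (365, 282) (array([ 0.4794, -0.4037]), array([38.5, 37.2]), -12.6) z [0.1   0.133]
scene all tall 98 (305, 282) (array([ 0.3788, -0.311 ]), array([24.6, 23. ]), 19.6) z [0.05  0.059]
scene all tall 921 (334, 305) (array([ 0.3908, -0.4281]), array([37.7, 38. ]), 11.4) z [0.101 0.134]
scene all tall 254 (390, 326) (array([ 0.491 , -0.4964]), array([  7.1, 232.4]), -0.0) z [0.046 0.049]
```

View pics/c1.png

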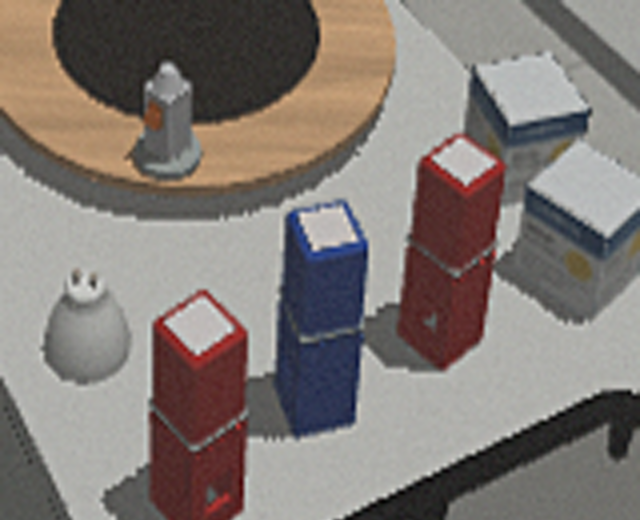

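View pics/c2.png

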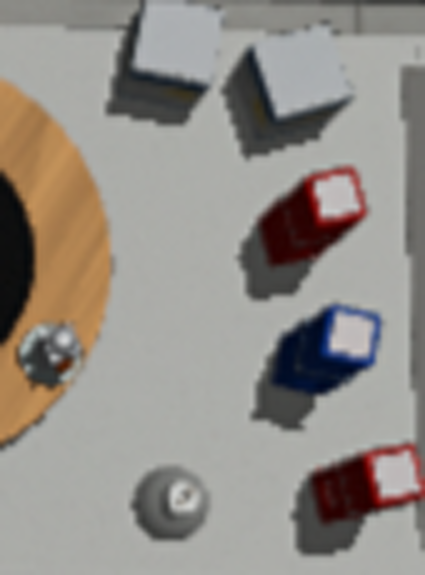

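The crops confirm the choice. The blue tube at scene pixel (366,285) shows no window on its -y face (c1 (320,370)), so its windows are on the ±x faces and its yaw is about -13°. The post (c1 (168,120)) has its orange catch on the left, on the -x-ish face (c1 (153,112)). I'll start with the XL box.

```bash
cat > rob.py <<'E'
from bench import *
from vis import *
from scipy.spatial.transform import Rotation as Ro
C=np.array([.5464,-.1164])
SZ=dict(xl=132,l=104,m=76,s=48)
def q(a):   # tool down, closing axis at a deg; of the two equal ways the nearer in wrist
    y=np.array([np.cos(np.radians(a)),np.sin(np.radians(a)),0]);z=np.array([0,0,-1.]);x=np.cross(y,z)
    r=Ro.from_matrix(np.stack([x,y,z],1)).as_quat(); return r[[3,0,1,2]]
def qbest(p,a):
    c=[(abs(j[5]),b) for b in(a,a+180) for j in[inverse_kinematics(list(p),q(b))] if j is not None]
    return q(min(c)[1])
def tips(z): return z+.008
def boxes():
    out={}
    for n in("top","scene"):
        d=get_image(n);w=cloud(d)
        reg=(w[...,0]>.25)&(w[...,0]<.8)&(w[...,1]>-.25)&(w[...,1]<.6)&(w[...,2]>.052)&(w[...,2]<.074)
        for c in comps(brown(d)&reg,30):
            p,s,a=rect(w[c])
            for k,v in SZ.items():
                if abs(np.mean(s)-v)<10: out.setdefault(k,{})[n]=(p,a)
    res={}
    for k,o in out.items():
        off=dict(top=[.0012,-.0027],scene=[-.0012,.0027])
        P=np.mean([np.array(v[0])+off[n] for n,v in o.items()],0); res[k]=(P,(o.get("top")or o["scene"])[1],len(o))
    return res
def u(a): return np.array([np.cos(np.radians(a)),np.sin(np.radians(a))])
def go(xy,z,a=None,rot=None):
    p=[*xy,z]; rot=qbest(p,a) if rot is None else rot; move_to(p,rot); return rot
def st():
    s=state(); print("t%.1f"%s["time"],"ee",np.round(s["ee_pos"],4),"gap %.4f"%s["finger_gap"],"ff %.1f"%s["finger_force"],"F",np.round(s["ft_force"],1)); return s
E
cat > s1.py <<'E'
import sys
from rob import *
k=sys.argv[1]; tgt=float(sys.argv[2])   # grip near wall, place with that wall normal at tgt
b=boxes(); print({i:(np.round(v[0],4),v[1],v[2]) for i,v in b.items()})
P,a,_=b[k]; n=min([a+i*90 for i in range(4)],key=lambda n:abs((n-tgt+180)%360-180))
h=SZ[k]/2000-.004
g=P+u(n)*h; r=go(g,.16,n); move_l([*g,tips(.044)],.12); close(); hold(.2); st()
move_l([*g,.20],.15); st()
ry=Ro.from_quat(np.roll(r,-1)); r2=np.roll((Ro.from_euler('z',tgt-n,degrees=True)*ry).as_quat(),1) 
e=C+u(tgt)*h
go(e,.24,rot=r2); 
base=.030+dict(xl=0,l=.008)[k]; drop=dict(xl=.001,l=.014)[k]
move_l([*e,tips(base+.044+drop)],.10); st(); gripper_open(); hold(.2)
move_l([*e,.26],.2); st()
E
python3 s1.py xl 146
```

```text
{'xl': (array([0.6088, 0.3311]), -13.3, 2), 'm': (array([0.6126, 0.1567]), 14.1, 2), 'l': (array([0.4138, 0.16  ]), -12.6, 2), 's': (array([0.4121, 0.3288]), 15.8, 2)}
t4.0 ee [0.5484 0.3454 0.052 ] gap 0.0080 ff 30.0 F [ 0.1 -0.9 -0.6]
t5.1 ee [0.5481 0.3451 0.1983] gap 0.0081 ff 30.0 F [ 0.4 -0.  -2.7]
t8.4 ee [ 0.4954 -0.0818  0.0838] gap 0.0078 ff 30.0 F [ 0.8 -0.4 -1.8]
t10.9 ee [ 0.4947 -0.0817  0.2586] gap 0.0880 ff 0.0 F [-0.2 -0.3 -0.4]
```

```bash
cat >> rob.py <<'E'
def park(): movej([1.067,.091,1.231,0,1.82,-.057])
def nest():
    for n in("top","scene"):
        d=get_image(n);w=cloud(d)
        m=brown(d)&(np.hypot(w[...,0]-C[0],w[...,1]-C[1])<.105)
        for zl,zh in((.086,.098),(.0985,.106),(.106,.114),(.114,.122)):
            mm=m&(w[...,2]>zl)&(w[...,2]<zh)
            if mm.sum()>20: print(n,zl,mm.sum(),rect(w[mm]))
        mm=(abs(w[...,2]-.03)<.006)&(np.hypot(w[...,0]-C[0],w[...,1]-C[1])<.17)
        c=max(comps(mm,50),key=lambda c:c.sum());P=(w[c][:,:2]*1000).astype(np.float32);print(n,"disc",np.round(cv2.minEnclosingCircle(P),1) if 0 else cv2.minEnclosingCircle(P),rect(w[c]))
    return
E
python3 - <<'E'
from rob import *
park(); nest(); b=boxes(); print(b)
d=get_image("scene"); cv2.imwrite("pics/x1.png",cv2.resize(d["frame"][110:290,220:460],(720,540)))
E
```

```text
top 0.086 369 (array([ 0.5487, -0.1126]), array([132.4, 133.9]), -34.2)
top disc ((544.6231079101562, -113.98680114746094), 148.27513122558594) (array([ 0.5455, -0.1139]), array([293. , 293.2]), 1.5)
scene 0.086 455 (array([ 0.5497, -0.117 ]), array([135.8, 131.9]), -34.1)
scene disc ((545.6124877929688, -119.17499542236328), 148.93707275390625) (array([ 0.5398, -0.1284]), array([273.6, 295.4]), -31.2)
{'m': (array([ 0.50385, -0.12395]), -32.6, 2), 's': (array([0.4119 , 0.32935]), 15.8, 2), 'l': (array([0.4843 , 0.04705]), -12.0, 2)}
```

View pics/x1.png

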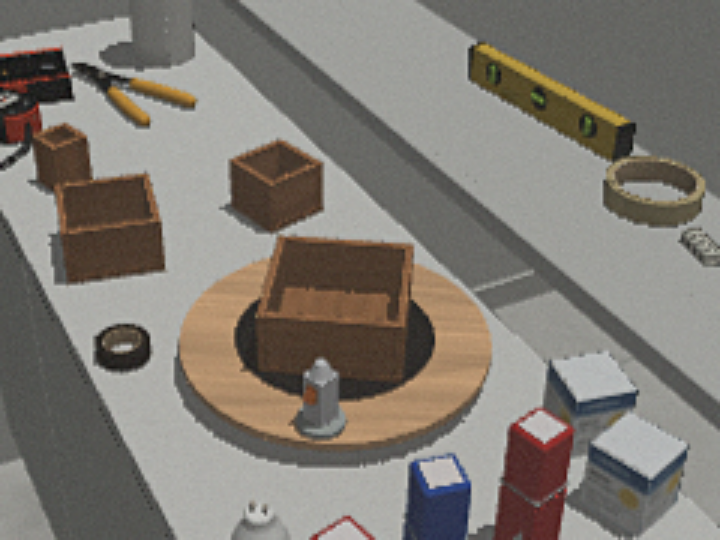

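XL sits well in the mat, at crop (335,310) and measured at (0.549, -0.115). The tape and the loose boxes are unmoved. L is next, placed at the XL centre.

```bash
sed -i 's/reg=(w\[...,0\]>.25)&/reg=(np.hypot(w[...,0]-C[0],w[...,1]-C[1])>.152)\&(w[...,0]>.25)\&/' rob.py
sed -i 's/^C=.*/C=np.array([.549,-.115])/' rob.py
python3 s1.py l 146
python3 - <<'E'
from rob import *
park(); nest(); print(boxes())
E
```

```text
{'m': (array([0.6121, 0.1566]), 14.3, 2), 'l': (array([0.4138, 0.1596]), -12.6, 2), 's': (array([0.4121, 0.3294]), 17.9, 2)}
t17.6 ee [0.3669 0.17   0.052 ] gap 0.0080 ff 30.0 F [-0.5  0.1  0.4]
t18.7 ee [0.3665 0.1699 0.1988] gap 0.0080 ff 30.0 F [-0.2  0.2 -2.1]
t21.4 ee [ 0.5096 -0.0883  0.1049] gap 0.0079 ff 30.0 F [-0.6  0.2 -1.2]
t23.8 ee [ 0.5089 -0.0881  0.2586] gap 0.0880 ff 0.0 F [ 0.4 -0.2 -0.5]
top 0.086 453 (array([ 0.5482, -0.1122]), array([132.7, 132.7]), -34.4)
top 0.0985 244 (array([ 0.5455, -0.1139]), array([123.6, 129. ]), -33.3)
top disc ((544.7493896484375, -113.89071655273438), 148.3214874267578) (array([ 0.5451, -0.1135]), array([293. , 292.6]), -0.8)
scene 0.086 515 (array([ 0.5497, -0.1175]), array([135.1, 131.9]), -34.4)
scene 0.0985 270 (array([ 0.5514, -0.117 ]), array([108.4, 104.1]), -33.8)
scene disc ((544.4547729492188, -117.85160064697266), 150.49465942382812) (array([ 0.5401, -0.1287]), array([274.5, 294.5]), -31.2)
{'m': (array([0.61305, 0.15695]), 13.0, 2), 's': (array([0.41185, 0.32885]), 16.7, 2)}
```

```bash
cat > s2.py <<'E'
import sys
from rob import *
k=sys.argv[1]; tgt=-34.
P,a,_=boxes()[k]; print(k,P,a)
r=go(P,.16,a); move_l([*P,tips(.049)],.12); close(); hold(.2); st()
move_l([*P,.22],.15); st()
r2=np.roll((Ro.from_euler('z',tgt-a,degrees=True)*Ro.from_quat(np.roll(r,-1))).as_quat(),1)
go(C,.26,rot=r2)
base=.030+dict(m=.016,s=.024)[k]
move_l([*C,tips(base+.049+.010)],.10); st(); gripper_open(); hold(.2)
move_l([*C,.26],.2); st()
park(); nest(); print(boxes())
E
python3 s2.py m && python3 s2.py s
python3 - <<'E'
from rob import *
d=get_image("scene"); cv2.imwrite("pics/x2.png",cv2.resize(d["frame"][180:320,260:440],(720,560)))
E
```

```text
m [0.6123 0.1576] 14.1
t29.9 ee [0.6129 0.1577 0.0582] gap 0.0756 ff 30.0 F [-0.5  0.5  5.3]
t31.2 ee [0.6119 0.1575 0.2184] gap 0.0756 ff 30.0 F [-0.2 -0.3 -0.8]
t33.9 ee [ 0.5494 -0.1151  0.1139] gap 0.0758 ff 30.0 F [-0.3  0.8 -1.2]
t35.4 ee [ 0.5487 -0.115   0.2586] gap 0.0877 ff 0.0 F [-0.   0.1 -0.2]
top 0.086 485 (array([ 0.5488, -0.1127]), array([132.2, 134.2]), -33.8)
top 0.0985 293 (array([ 0.5464, -0.1115]), array([130.1, 119.4]), -35.0)
top 0.106 171 (array([ 0.5476, -0.1114]), array([102.1,  97.4]), -35.0)
top disc ((544.9680786132812, -114.28850555419922), 148.4766082763672) (array([ 0.5451, -0.1137]), array([292.3, 293. ]), 1.2)
scene 0.086 488 (array([ 0.5496, -0.117 ]), array([135.5, 132.3]), -33.9)
scene 0.0985 303 (array([ 0.5522, -0.1168]), array([107.9, 103.3]), -33.9)
scene 0.106 189 (array([ 0.5516, -0.1178]), array([80.4, 75.7]), -33.0)
scene disc ((546.3145751953125, -119.00662231445312), 149.43284606933594) (array([ 0.5404, -0.1288]), array([273.1, 294.7]), -30.6)
{'s': (array([0.41225, 0.32855]), 17.2, 2)}
s [0.412 0.329] 16.3
t41.2 ee [0.412 0.329 0.057] g
[... 386 characters left out ...]
 -35.2)
top 0.106 207 (array([ 0.5486, -0.1101]), array([ 99.4, 100.9]), -31.8)
top 0.114 106 (array([ 0.5483, -0.1099]), array([53.8, 69.5]), 36.5)
top disc ((544.6521606445312, -114.26336669921875), 148.33099365234375) (array([ 0.5458, -0.1137]), array([293.6, 292.9]), 1.3)
scene 0.086 488 (array([ 0.5492, -0.1176]), array([134.3, 132.2]), -34.1)
scene 0.0985 292 (array([ 0.5516, -0.1177]), array([106.8, 103.6]), -34.4)
scene 0.106 210 (array([ 0.5509, -0.1189]), array([77.2, 75.4]), -34.0)
scene 0.114 115 (array([ 0.5528, -0.1167]), array([51.8, 47.7]), -33.9)
scene disc ((546.3408203125, -118.32093811035156), 149.4514923095703) (array([ 0.5405, -0.1289]), array([274.2, 294.7]), -31.0)
{}
```

View pics/x2.png

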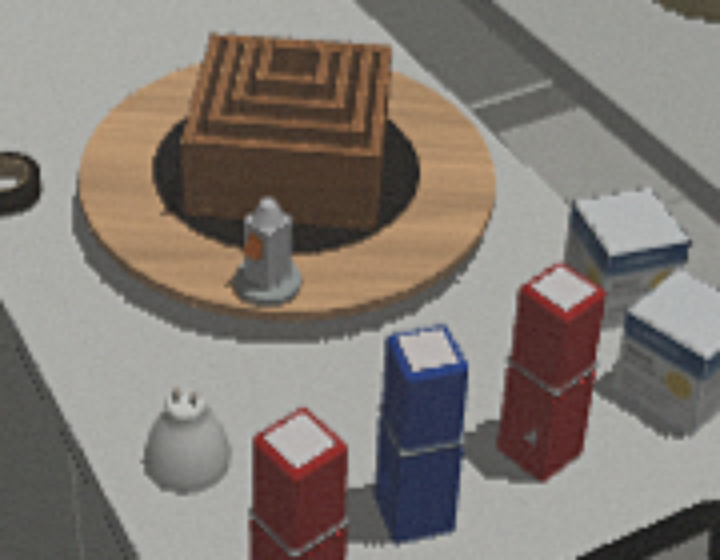

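All four boxes are nested, at crop (290,120). Next I fit the yaw and position of the post and the handle from averaged depth.

```bash
cat > fit.py <<'E'
from rob import *
from scipy.optimize import least_squares
def sqfit(P,c0,half):
    def res(t,h=half):
        R=u(t[2]*57.3);d=P-t[:2];a=abs(np.stack([d@R,d@np.array([-R[1],R[0]])],1))-h
        return np.where((a>0).any(1),np.linalg.norm(np.maximum(a,0),axis=1),a.max(1))*1000
    S=[least_squares(res,[*c0,np.radians(k)],loss="soft_l1",x_scale=[.01,.01,.2]) for k in range(-45,45,15)]
    s=min(S,key=lambda s:s.cost); return np.round(s.x[:2],4),round((np.degrees(s.x[2])+45)%90-45,1),round(s.cost/len(P),3),len(P)
def measure(n,c0,half,zl,zh,rad,N=6):
    Ps=[]
    for _ in range(N):
        w=cloud(get_image(n)); m=(np.hypot(w[...,0]-c0[0],w[...,1]-c0[1])<rad)&(w[...,2]>zl)&(w[...,2]<zh); Ps.append(w[m])
    P=np.concatenate(Ps); return P
E
python3 - <<'E'
from fit import *
p0=[.4755,-.2222]
P=measure("scene",p0,.011,.045,.105,.03)
lo=P[(P[:,2]>.083)&(P[:,2]<.095)]; print("post scene hi",sqfit(lo[:,:2],p0,.011)); print(rect(P[(P[:,2]>.06)&(P[:,2]<.095)]))
mid=P[(P[:,2]>.060)&(P[:,2]<.079)]
print("catch pts xy (mm) rel:",np.round((mid[::12,:2]-p0)*1000,0).astype(int).tolist())
print("hi:",np.round((lo[::12,:2]-p0)*1000,0).astype(int).tolist())
T=measure("top",p0,.011,.05,.115,.03); print("top n",len(T)); tip=T[T[:,2]>.095];print("tip",tip.mean(0) if len(tip) else 0)
tt=P[P[:,2]>.098]; print("scene tip",tt.mean(0) if len(tt) else 0)
h0=[.478,-.401]
H=measure("scene",h0,.018,.02,.12,.04,3); print("handle scene",sqfit(H[:,:2],h0,.018))
H=measure("top",h0,.018,.02,.14,.04,3); s=H[H[:,2]<.118];t=H[H[:,2]>.122]; print("handle top",sqfit(s[:,:2],h0,.018),rect(t))
E
```

```text
post scene hi (array([ 0.4798, -0.2197]), np.float64(18.5), np.float64(1.171), 299)
(array([ 0.4752, -0.229 ]), array([21.4, 27.9]), -27.4)
catch pts xy (mm) rel: [[-10, 5], [15, -7], [-13, 0], [-14, -4], [-13, -1], [-9, -11], [-10, 5], [-11, 3], [-11, -3], [-11, -3], [-13, -6], [-2, -13], [9, -9], [-10, -7], [-9, -5], [-11, -8], [-11, -9], [-6, -11], [-9, 1], [-11, -3], [-10, -8], [-11, -8], [-8, -9], [-3, -14], [12, -7], [-9, -4], [-6, -9], [-6, -10], [-6, -10], [-3, -15], [12, -7], [-10, -7], [-6, -9], [-5, -8], [-5, -9], [-2, -13]]
hi: [[-5, 4], [10, -6], [11, -9], [-5, -8], [-2, -2], [7, -6], [9, -9], [12, -8], [-3, -15], [-5, -2], [-3, -5], [-3, -9], [-6, -9], [11, -4], [-9, 2], [-6, -4], [-1, -11], [2, -6], [14, -4], [15, -7], [-3, -10], [-3, -3], [10, -7], [11, -9], [-6, -9]]
top n 393
tip [ 0.47553399 -0.21869292  0.09796788]
scene tip [ 0.47709431 -0.22391928  0.09871553]
handle scene (array([ 0.4802, -0.402 ]), np.float64(-11.4), np.float64(0.28), 1974)
handle top (array([ 0.4785, -0.3989]), np.float64(-11.5), np.float64(0.166), 375) (array([ 0.4778, -0.3988]), array([37.2, 38. ]), -9.7)
```

Run:
```python
from rob import *
p=np.array([.4765,-.2215])
for a in(108.5,18.5):
    r=go(p,.22,a); move_l([*p,tips(.083)],.1); st(); close(); hold(.3); s=st()
    print("yaw chk",np.round(s["joint_pos"][5],2))
    gripper_open(); hold(.1); move_l([*p,.22],.15)
```

```text
t55.4 ee [ 0.4769 -0.2217  0.0919] gap 0.0880 ff 0.0 F [ 0.3  0.2 -0.6]
t56.8 ee [ 0.4766 -0.2213  0.091 ] gap 0.0217 ff 30.0 F [ 2.   2.  -0.7]
yaw chk 0.75
t61.8 ee [ 0.4769 -0.2217  0.0919] gap 0.0878 ff 0.0 F [0.2 0.  0.5]
t63.2 ee [ 0.4768 -0.2211  0.091 ] gap 0.0213 ff 30.0 F [ 2.6  3.8 -0. ]
yaw chk -0.82
```

Run:
```python
from fit import *
h=np.array([.4794,-.4005])
r=go(h,.23,78.5); move_l([*h,tips(.095)],.1); st(); close(); hold(.3); st()
move_l([*h,.30],.12); st()
r2=np.roll((Ro.from_euler('z',30,degrees=True)*Ro.from_quat(np.roll(r,-1))).as_quat(),1)
p=np.array([.4772,-.2208]); go(p,.30,rot=r2); s=st()
# handle now: bottom at .30-.103=.197-> handle z .197...327
for n in("scene","top"):
    d=get_image(n);w=cloud(d);b=blue(d)&(np.hypot(w[...,0]-p[0],w[...,1]-p[1])<.05)&(w[...,2]>.19)
    P=w[b]; print(n,len(P),np.round(P[:,2].min(),3),sqfit(P[:,:2],p,.018))
    cv2.imwrite(f"pics/h_{n}.png",cv2.resize(d["frame"][130:270,250:430] if n=="scene" else d["frame"][150:270,330:470],(720,560)))
```

```text
t68.4 ee [ 0.4798 -0.4008  0.104 ] gap 0.0878 ff 0.0 F [-0.2  0.2 -0.1]
t69.6 ee [ 0.4794 -0.4005  0.103 ] gap 0.0359 ff 30.0 F [ 0.5 -0.7 -0.2]
t71.4 ee [ 0.4793 -0.4004  0.299 ] gap 0.0357 ff 30.0 F [-0.1 -0.1 -1.1]
t72.1 ee [ 0.4772 -0.2215  0.2999] gap 0.0358 ff 30.0 F [ 0.8 -0.4 -1.8]
scene 446 0.199 (array([ 0.4783, -0.2236]), np.float64(17.9), np.float64(0.499), 446)
top 46 0.203 (array([ 0.4704, -0.2092]), np.float64(27.8), np.float64(3.907), 46)
```

View pics/h_scene.png

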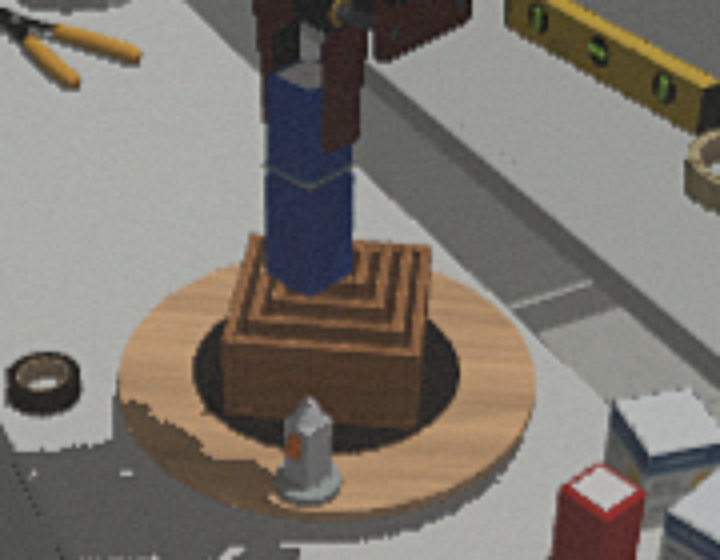

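The handle (crop (310,190)) hangs directly above the post (crop (308,455)), with edges parallel. I'll lower it in steps and watch the forces.

```bash
cat > low.py <<'E'
from rob import *
xy=state()["ee_pos"][:2].copy(); xy=np.array([.4772,-.2208])
for z in [.22,.208,.20,.195,.19,.18,.17,.16,.15,.145,.142,.140]:
    move_l([*xy,z],.06); s=st(); F=s["ft_force"]
    if np.hypot(*F[:2])>12 or F[2]>35: print("stop"); break
E
python3 low.py
```

```text
t73.7 ee [ 0.4774 -0.2209  0.2205] gap 0.0355 ff 30.0 F [-0.5 -0.2 -2.1]
t74.0 ee [ 0.4769 -0.2206  0.2071] gap 0.0360 ff 30.0 F [ 0.6 -1.  -1.5]
t74.3 ee [ 0.477  -0.2207  0.1993] gap 0.0359 ff 30.0 F [-0.2 -0.5 -1.1]
t74.6 ee [ 0.4771 -0.2207  0.1946] gap 0.0363 ff 30.0 F [-0.3  0.3 -1.7]
t74.8 ee [ 0.477  -0.2207  0.1895] gap 0.0359 ff 30.0 F [ 0.9  1.6 -2.4]
t75.2 ee [ 0.4769 -0.2206  0.1792] gap 0.0358 ff 30.0 F [ 0.6  0.1 -2. ]
t75.5 ee [ 0.4769 -0.2208  0.1692] gap 0.0358 ff 30.0 F [-0.5 -0.1 -2.9]
t75.8 ee [ 0.477  -0.2204  0.159 ] gap 0.0357 ff 30.0 F [ 1.1  0.8 -5. ]
t76.1 ee [ 0.4769 -0.2204  0.1489] gap 0.0359 ff 30.0 F [ 0.7  0.2 -4.8]
t76.3 ee [ 0.477  -0.2208  0.1446] gap 0.0357 ff 30.0 F [ 0.2 -0.6 -1.2]
t76.6 ee [ 0.4771 -0.2208  0.1419] gap 0.0359 ff 30.0 F [ 1.  -0.3 -2.4]
t76.8 ee [ 0.4776 -0.221   0.1409] gap 0.0358 ff 30.0 F [ 0.1 -0.1  3.5]
```

Run:
```python
from rob import *
xy=np.array([.4772,-.2208])
move_l([*xy,.1375],.04); st(); hold(.3); st()
gripper_open(); hold(.2); move_l([*xy,.27],.2); park()
d=get_image("scene"); cv2.imwrite("pics/k1.png",cv2.resize(d["frame"][185:285,270:400],(728,560),interpolation=cv2.INTER_CUBIC))
w=cloud(d);b=blue(d)&(np.hypot(w[...,0]-xy[0],w[...,1]-xy[1])<.05)
P=w[b]; print(np.sort(P[:,2])[[5,-5]])
m=(np.hypot(w[...,0]-xy[0],w[...,1]-xy[1])<.05)&(w[...,2]>.125);print("top z",np.percentile(w[m][:,2],[90,98]))
nest()
```

```text
t77.1 ee [ 0.4784 -0.2215  0.1409] gap 0.0359 ff 30.0 F [-1.1 -0.8 10.4]
t77.4 ee [ 0.4784 -0.2215  0.1409] gap 0.0359 ff 30.0 F [-0.4  0.6 10.8]
[0.04305531 0.16882537]
top z [0.16881133 0.17014543]
top 0.086 504 (array([ 0.5484, -0.1123]), array([132.2, 134. ]), -32.6)
top 0.0985 300 (array([ 0.5459, -0.111 ]), array([129.6, 125.1]), -34.5)
top 0.106 219 (array([ 0.5339, -0.1354]), array([155.7, 102.8]), -31.7)
top 0.114 107 (array([ 0.5498, -0.1112]), array([71.6, 67.5]), -38.3)
top disc ((544.7701416015625, -114.75006866455078), 148.48411560058594) (array([ 0.5458, -0.1138]), array([293.3, 293.5]), 0.7)
scene 0.086 334 (array([ 0.5495, -0.1173]), array([134.3, 131.8]), -32.8)
scene 0.0985 223 (array([ 0.5516, -0.1172]), array([105.3, 103.8]), -32.4)
scene 0.106 185 (array([ 0.5515, -0.1174]), array([77.9, 75.8]), -32.9)
scene 0.114 107 (array([ 0.5526, -0.1169]), array([50.8, 47.8]), -31.8)
scene disc ((547.9103393554688, -120.32466888427734), 150.73138427734375) (array([ 0.5407, -0.1272]), array([275.8, 294.8]), -30.2)
```

View pics/k1.png

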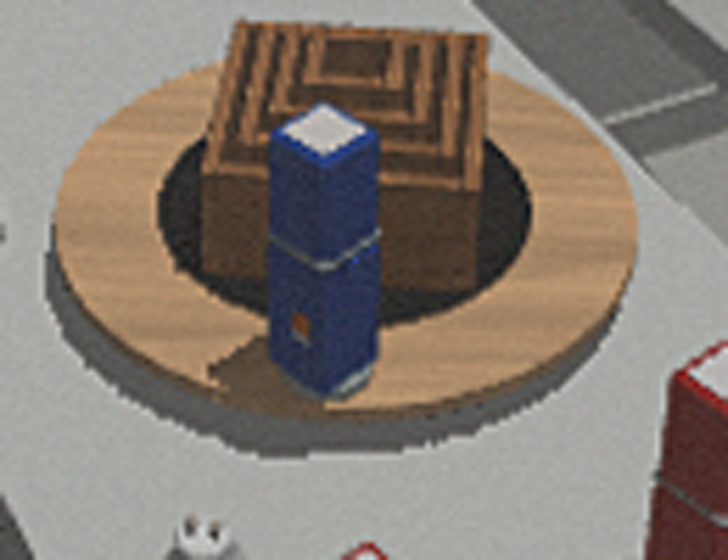

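The orange catch shows in the window at crop (300,325), the handle top is at z ≈ 0.168 (fully down), and the boxes are nested. Now the turn, starting with a test arc.

```bash
cat > turn.py <<'E'
import sys
from rob import *
A0=float(sys.argv[1]);A1=float(sys.argv[2]);D=np.array([.5455,-.1165]);Rr=.125
c=D.copy()
for i,a in enumerate(np.arange(A0,A1+.01,6)):
    if i==0: continue
    p=c+Rr*u(a); move_l([*p,.141],.08); s=state(); F=s["ft_force"]; Fr=F[:2]@u(a);Ft=F[:2]@u(a+90)
    if i%5==0 or abs(Fr)>6: print(a,"Fr %.1f Ft %.1f Fz %.1f t%.1f gap %.4f"%(Fr,Ft,F[2],s["time"],s["finger_gap"]),np.round((s["ee_pos"][:2]-p)*1000,1))
    if abs(Fr)>5: c=c+.0003*np.sign(Fr)*u(a)
    if np.linalg.norm(F)>30: print("STOP",F); break
print("centre",c)
E
python3 - <<'E'
from rob import *
p=[.4784,-.2217]
go(p,.25,108.5); move_l([*p,.141],.1); close(); hold(.3); st()
E
python3 turn.py 238 340
```

```text
t87.5 ee [ 0.4784 -0.2217  0.141 ] gap 0.0358 ff 30.0 F [-0.7  0.1 -0.9]
268.0 Fr -0.4 Ft -0.4 Fz 1.0 t89.1 gap 0.0358 [ 0.1 -0. ]
298.0 Fr -1.2 Ft 0.9 Fz 2.0 t90.6 gap 0.0363 [0.4 0.2]
328.0 Fr -0.5 Ft 0.1 Fz 3.4 t92.2 gap 0.0362 [0.3 0.3]
centre [ 0.5455 -0.1165]
```

```bash
python3 turn.py 340 598
python3 - <<'E'
from rob import *
hold(.5); st()
d=get_image("scene"); cv2.imwrite("pics/t1.png",cv2.resize(d["frame"][150:290,240:420],(720,560)))
E
```

```text
370.0 Fr 0.3 Ft 1.6 Fz 5.0 t94.4 gap 0.0356 [-0.2  0.4]
400.0 Fr 2.2 Ft -0.2 Fz 4.9 t96.0 gap 0.0359 [0.1 0.1]
430.0 Fr 1.2 Ft 0.4 Fz 4.9 t97.6 gap 0.0362 [-0.  -0.4]
460.0 Fr 0.3 Ft 0.1 Fz 3.6 t99.2 gap 0.0354 [ 0.1 -0.1]
490.0 Fr 1.1 Ft 0.2 Fz 4.0 t100.8 gap 0.0359 [-0.2 -0.2]
520.0 Fr -0.6 Ft 0.6 Fz 3.2 t102.4 gap 0.0361 [-0.1 -0.4]
550.0 Fr -0.2 Ft 0.6 Fz 2.9 t103.9 gap 0.0358 [ 0.  -0.4]
580.0 Fr -0.8 Ft 0.7 Fz 0.2 t105.5 gap 0.0357 [ 0.1 -0.1]
centre [ 0.5455 -0.1165]
t107.0 ee [ 0.479  -0.2224  0.141 ] gap 0.0359 ff 30.0 F [0.5 0.2 1.2]
```

View pics/t1.png

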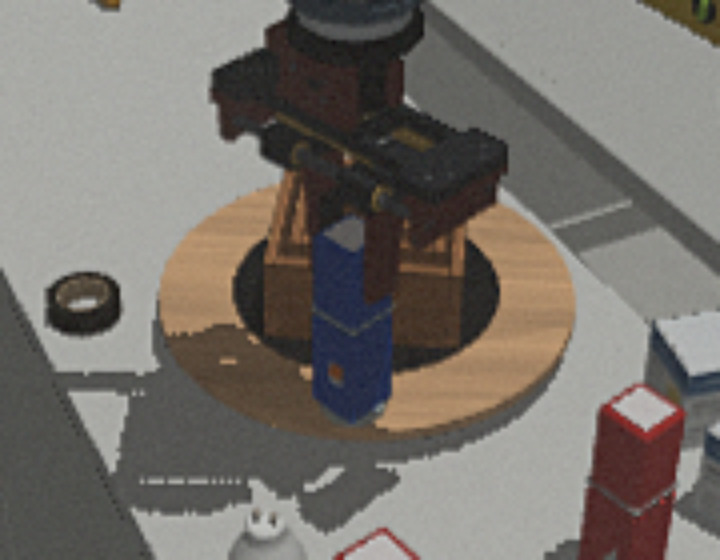

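The table is back at its start with the catch still showing at crop (335,372). I'll release, park and do one last check.

Run:
```python
from rob import *
gripper_open(); hold(.3); p=state()["ee_pos"][:2]; move_l([*p,.27],.15); park(); nest(); print(boxes())
d=get_image("scene"); cv2.imwrite("pics/f1.png",cv2.resize(d["frame"][150:330,240:480],(720,540)))
```

```text
top 0.086 502 (array([ 0.5375, -0.1293]), array([172.2, 133.1]), -32.9)
top 0.0985 291 (array([ 0.5455, -0.1165]), array([115. , 126.2]), -32.2)
top 0.106 213 (array([ 0.5476, -0.1119]), array([97.6, 96.3]), -35.6)
top 0.114 110 (array([ 0.548 , -0.1128]), array([65.1, 70.6]), -40.0)
top disc ((544.8128051757812, -114.30847930908203), 148.42703247070312) (array([ 0.5456, -0.1139]), array([293.5, 293.3]), 1.7)
scene 0.086 329 (array([ 0.5496, -0.1173]), array([134.9, 132.5]), -33.4)
scene 0.0985 208 (array([ 0.5525, -0.1158]), array([107.5, 103.8]), -32.4)
scene 0.106 182 (array([ 0.5517, -0.1174]), array([77.1, 75.9]), -33.4)
scene 0.114 107 (array([ 0.5535, -0.1153]), array([51.7, 47.7]), -32.6)
scene disc ((546.1105346679688, -119.95567321777344), 149.21246337890625) (array([ 0.5404, -0.1283]), array([273.8, 293.8]), -30.5)
{}
```

View pics/f1.png

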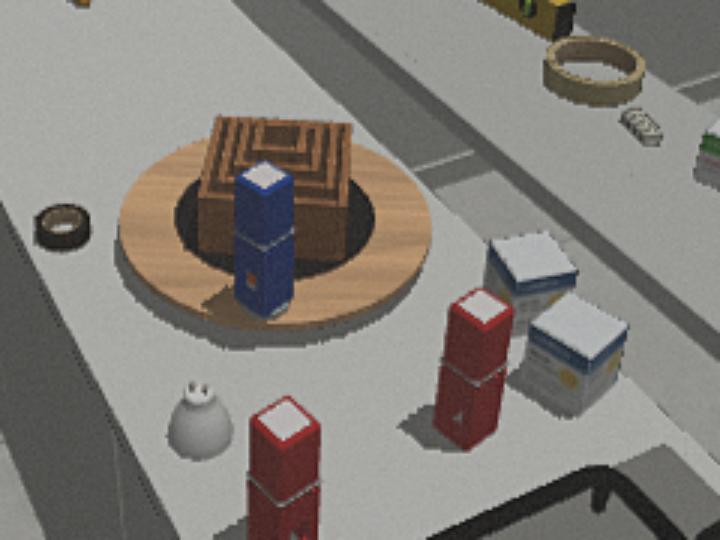

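The boxes are nested (crop (280,180)), the handle is locked on (catch at (250,280)), and the bystanders have not moved.

```bash
python3 -c "
from bench import *
print(job_done())"
```

```text
the job is handed in; nothing more can be done
None
```

I've handed the job in: the four boxes are nested in the middle, the blue handle is locked on the post with the catch out, and the turntable has made one full anticlockwise turn back to its start; the hand-in call returned no verdict.

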